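# Clear the rest, then roll the glass column into its cradle

### The job

The amber glass column must lie cradled in the wide V-grooves of the white rest, but a dropper bottle and a steel rod are in its way. First stand the bottle upright in the free place of the bottle tray and lay the rod in the rest's narrow V-grooves, roughly centred; then roll the column along the rest, without lifting it off, until it sits fully in the wide grooves. Leave everything else where it stands.

Things in the scene. Friction and masses are not known exactly. Their poses are not given: they have to be found in the camera images.
- rest: White plastic rest, fixed: base plate 218 (x -128 to 90) x 182 x 8 mm and two notched cheeks 12 mm thick at y = -85 and +85 mm, 158 mm clear between them right down to the plate. Origin: on the bench under the wide groove, midway between the cheeks. x points (away from the robot) from the land over the wide groove to the narrow one, y along the grooves, z up.
- land (a point): Middle of the flat land on top of the cheeks, on which the column starts: rest frame x -68, y 0, height 60 mm; the land runs from x -118 to the wide groove's edge at x -18. At its outer end (x -128 to -118) each cheek has a stop lip 70 mm high. Axes as the rest's.
- wide_groove (a point): Where the column's centre lies when cradled in the wide grooves: rest frame x 0, y 0, height 61.8 mm. 90-degree V, bottom at height 42; near flank up to the land (60 mm), far flank up to a flat top 75 mm high at x 33. Axes as the rest's.
- narrow_groove (a point): Where the rod's centre lies when cradled in the narrow grooves: rest frame x 62, y 0, height 70.5 mm. 90-degree V, bottom at height 62, mouth 26 mm wide at height 75, with flat tops 75 mm high on either side (x 33 to 49, 75 to 90). Axes as the rest's.
- column_center (a point): Centre of the amber glass column, a smooth cylinder 28 mm in diameter, 240 mm long, about 0.16 kg, with white rings at its ends; its own x axis is its length. It starts on the flat land of the rest, across both cheeks, a little askew, its axis 74 mm above the bench, and rolls freely.
- rod_center (a point): Centre of the steel rod, 12 mm in diameter, 230 mm long, about 0.09 kg; its own x axis is its length. It starts lying in the wide grooves, its axis 50.5 mm above the bench.
- bottle_center (a point): The white dropper bottle that stands on the rest's base plate between the column and the rod; point on its axis 45 mm above its foot. Body 40 mm in diameter up to 62 mm, black cap 22 mm wide above, 90 mm high in all, about 0.09 kg. z is its upright axis.
- free_place (a point): Centre of the floor of the tray's free compartment, marked by a paper disc; the floor is about 5 mm above the bench.
- tray: Grey bottle tray, fixed, 196 (x) x 68 (y) x 22 mm high, walls 4 mm, with three compartments in a row along its own x at -64, 0 and +64 mm, each about 60 x 60 mm. Origin: centre of its underside. One compartment is free, the two others hold bottles.
- bottle_a_center (a point): Bystander: a dropper bottle of the same make standing in the tray; point on its axis 45 mm above its foot.
- bottle_b_center (a point): Bystander: another such dropper bottle in the tray; point on its axis 45 mm above its foot.
- beaker: Bystander: glass beaker 52 mm wide, 70 mm high; origin at the centre of its underside.
- jar: Bystander: white jar with a blue cap, 48 mm wide, 60 mm high; origin at the centre of its underside.
- wash: Bystander: white wash bottle with a red cap and spout, 64 mm wide, 175 mm high; origin at the centre of its underside.
- dish: Bystander: white porcelain bowl, 80 mm wide, 45 mm high; origin at the centre of its underside.
- bulb: Bystander: dark rubber pipette bulb, 56 mm wide, 75 mm high; origin at the centre of its underside.
Mind the look-alikes: they are no part of the job. What is shaped like the part that bears column_center but black or purple is not meant.

How it is judged:
By the outcome, as a careful person would: the job done as asked, in the order asked, and still so for the second after the job is handed in, with the robot touching nothing.
It also fails if it takes over 69 s, if anything falls off the work surface, if the arm or the gripper's body presses on something with over 40 N, if the wrist force passes 120 N, or if a joint passes its speed limit or range.

### The arm

A 6-joint arm with a two-finger parallel gripper is mounted at the origin on the work surface. World frame = base frame: x ahead of the robot, y to its left, z up, the work surface at z = 0. Lengths are in m, angles in degrees, forces in N, time in s.
With the tool pointing down it reaches from about 0.25 to 0.725 m from the base axis. Payload 9.7 kg.
Tool frame: the origin (TCP) lies midway between the tips of the shut fingers; the grasp point (between the pads) lies 19 mm behind it (bot.hold_point_z is the distance from the TCP to the grasp point, in m); z points along the fingers, y is the line along which they close (so a half turn about z gives the same grasp; the last joint's range is limited). The gripper opens to 85 mm and grips with 20 to 120 N. Pads are 22 mm wide; open, the fingers measure 114 mm over their backs; the gripper's body (76 mm by 85 mm) begins 54 mm behind the grasp point. The pads swing forward as they close: fully open they stand 13 mm farther back than shut.
Start: joints at [-71.391, 4.979, 10.078, 95.1, 0, 90], TCP at [0.176, -0.521, 0.231] pointing down, gripper open.
Joint ranges: [-179.16, 179.16], [-48.56, 103.87], [-65.8, 70.77], [-126.05, 130.52], [-82.76, 87.17], [-180, 180]. Speed limits (degrees/s): [127.2, 127.2, 147.25, 180, 180, 180].

### API

Orientations are given as [roll, pitch, yaw] about the fixed x, y, z axes, in that order (R = Rz(yaw) Ry(pitch) Rx(roll)).
In Python, from workcell import bot gives the robot as it stands.
- The arm moves only by the tool play_rows, never from a script. Its argument "steps" is a list that holds one entry, the list of rows, each a list of 4 numbers: the shift along the tool's x, y, z in m, then the turn about the tool's z in rad. In form: [[[tx, ty, tz, yaw], ...]]. A call has exactly 5 rows; each row shifts and turns the commanded pose from where the row before left it, along the tool's axes as they then stand; what a row does not reach is not made up. A row lasts 1/12 s, in which the tool goes at most 41.7 mm and 7.16 degrees, less where a joint would pass 70% of its speed; a pose out of reach is approached as far as the arm can. A call is refused whole if a number of a shift passes 0.0417 or a number of a turn 0.125, either way. A call with a gripper value outside its range is refused whole. "gripper" is the finger opening in m, from 0 to 0.0854, set as the call begins (left out, the last holds). The fingers move at their own pace and stop on an object; "squeeze" is the grip in N (left out, the last holds). Time passes only in rows, so rows that do not move let the fingers close, or fill a call up. It gives the time, the measured TCP pose, the force, the opening and the grip force at its end, in the units of the state.
- bot.get_obs(): the state, without advancing time (a new reading comes with each control period).
- bot.camera(name): name is "side" or "top"; returns a dict with "img" (384x512x3 uint8, blue, green, red), "vfov" (degrees; the focal length in pixels is half the picture's height over the tangent of half this angle, whatever the lens; pixels are square), "cx", "cy" (the principal point, pixels), "xyz" and "attitude" of the camera in the world. Camera axes: x right, y down, z forward; pixel columns grow to the right and rows downward; lengths in m; the calibration is good to about 2 mm. A picture is of the moment at which its call begins. There is no depth.
- bot.job_done(): hands the job in; it is judged then, once.
The state is a dict: "time": time; "q": joint angles; "qd": joint speeds; "joint_efforts": joint torques, N m; "ee_pos": TCP position; "tcp_rot": TCP orientation; "wrist_force": force on the tool from outside, world axes, zero at the start; "torque": the same for the moment, N m; "opening": finger opening in m; "grasp_force": force on a finger pad.
Only numpy, scipy, OpenCV 4.12 (cv2) and the standard library are available. Lean on these libraries where they do the work, as an engineer would, in place of code of your own. Each camera call takes 0.05 s, during which the arm holds its last target. There are 200 camera calls.

## Working session

There is one attempt and no reset: what is moved stays moved. The work goes in short steps, Python scripts to look and compute and a tool call to move; the robot and the scene stay as the last step left them, time stands still between calls to the robot, and variables do not carry over. Pictures are saved under pics/ and viewed, at most 10 in all, crops included, and the job is handed in when it is done.

Besides the shell and the picture viewer there is one more tool, called after "Call:" as name(argument=value, ...), one argument or row to a line, values as JSON. play_rows: Moves the arm, as the interface text tells. Its arguments: {"type":"object","properties":{"steps":{"type":"array","items":{"type":"array","items":{"type":"array","items":{"type":"number"}}}},"gripper":{"type":"number"},"squeeze":{"type":"number"}},"required":["steps"]}

```bash
mkdir -p pics; ls; python3 - <<'E'
from workcell import bot
import cv2
for n in("top","side"):
    c=bot.camera(n); cv2.imwrite(f"pics/{n}0.png",c["img"]); print(n,{k:v for k,v in c.items() if k!="img"})
print(bot.get_obs(),bot.hold_point_z)
E
```

```text
pics
top {'vfov': 51.18428889877016, 'cx': 258.50960685523233, 'cy': 182.68582322406505, 'xyz': array([0.30771049, 0.01451945, 1.20039338]), 'attitude': array([-172.03988464,   -1.55384285,  -90.67965009])}
side {'vfov': 46.69888600479648, 'cx': 254.3150323136821, 'cy': 193.4239781580557, 'xyz': array([0.17947852, 1.03613496, 0.76543694]), 'attitude': array([-122.26792577,   -0.66153079, -164.53236448])}
{'time': 0.1, 'q': array([-7.13914989e+01,  5.00618487e+00,  1.00394600e+01,  9.51004494e+01,
        8.38157361e-05,  8.99998528e+01]), 'qd': array([ 0.08932477, -0.00699855,  0.13008013, -0.02183289, -0.0071913 ,
        0.03000849]), 'joint_efforts': array([ 8.21184699e-05, -5.21563697e+01,  4.65653479e+01,  1.61310862e-02,
        9.39178130e-05,  1.35433339e-05]), 'ee_pos': array([ 0.17543778, -0.52104577,  0.23067507]), 'tcp_rot': array([-1.79932826e+02, -8.39882977e-05,  1.86086482e+01]), 'wrist_force': array([-0.42196451, -0.21988816,  0.57242276]), 'torque': array([ 0.00092468,  0.02556446, -0.00334481]), 'grasp_force': 0.0, 'opening': 0.08517377378625589} 0.0187
```

View pics/top0.png

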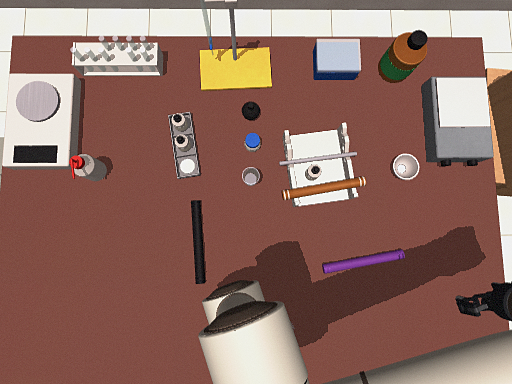

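View pics/side0.png

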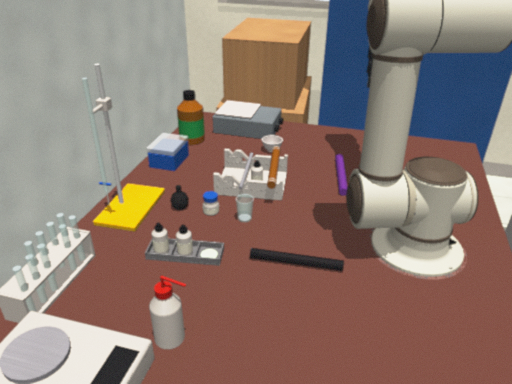

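Top view: amber column on the rest at about (324,188). The look-alikes are a black cylinder at (198,242) and a purple one at (363,261). Only the amber one lies on the rest, so it is the one meant. The rod is at (318,158), the target bottle at (314,172), and the tray's free place with the paper disc at (188,167). I'll confirm with an enlarged crop and measure.

```bash
cat > h.py <<'E'
import numpy as np, cv2
from scipy.spatial.transform import Rotation as R
from workcell import bot
def cam(n):
    c=bot.camera(n); c["f"]=192/np.tan(np.radians(c["vfov"]/2)); c["R"]=R.from_euler("xyz",c["attitude"],degrees=True).as_matrix(); return c
def ray(c,p):
    d=c["R"]@np.array([(p[0]-c["cx"])/c["f"],(p[1]-c["cy"])/c["f"],1]); return d/np.linalg.norm(d)
def onz(c,p,z):
    d=ray(c,p); return c["xyz"]+d*(z-c["xyz"][2])/d[2]
def proj(c,P):
    v=c["R"].T@(np.array(P)-c["xyz"]); return np.array([c["cx"]+c["f"]*v[0]/v[2],c["cy"]+c["f"]*v[1]/v[2]])
def two(a,p,b,q):
    d,e=ray(a,p),ray(b,q); s=np.linalg.lstsq(np.c_[d,-e],b["xyz"]-a["xyz"],rcond=None)[0]
    A,B=a["xyz"]+s[0]*d,b["xyz"]+s[1]*e; return (A+B)/2,np.linalg.norm(A-B)
def blobs(m,off=(0,0),amin=15):
    n,l,s,ce=cv2.connectedComponentsWithStats(m.astype(np.uint8)); out=[]
    for i in range(1,n):
        if s[i,4]>=amin:
            pts=np.argwhere(l==i)[:,::-1].astype(np.float32)+np.float32(off)
            out.append((s[i,4],ce[i]+off,cv2.minAreaRect(pts)))
    return out
E
python3 - <<'E'
from h import *
c=cam("top"); im=c["img"]
a=cv2.resize(im[118:208,275:367],None,fx=6,fy=6,interpolation=cv2.INTER_CUBIC)
b=cv2.resize(im[108:183,162:207],None,fx=5,fy=5,interpolation=cv2.INTER_CUBIC)
o=np.zeros((540,780,3),np.uint8); o[:a.shape[0],:a.shape[1]]=a; o[:b.shape[0],555:555+b.shape[1]]=b
cv2.imwrite("pics/crop1.png",o)
s=cam("side");a=cv2.resize(s["img"][140:205,205:300],None,fx=8,fy=8,interpolation=cv2.INTER_CUBIC);cv2.imwrite("pics/crop2.png",a)
E
```

```text
(no output)
```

View pics/crop1.png

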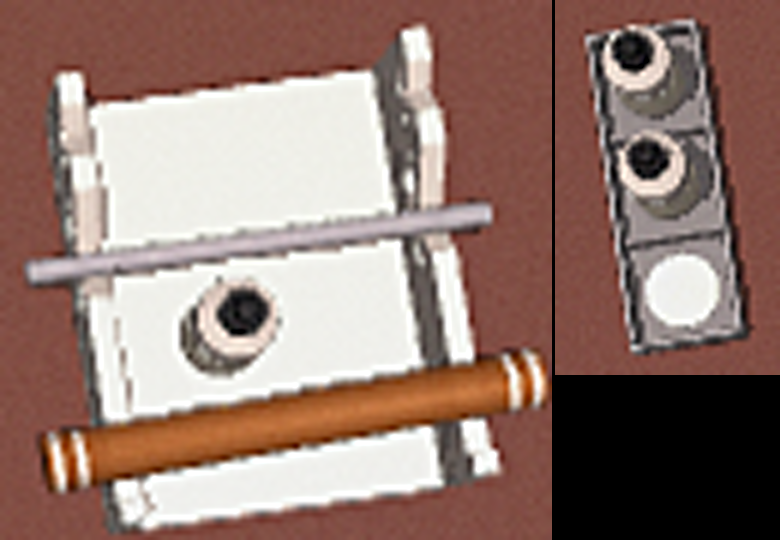

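View pics/crop2.png

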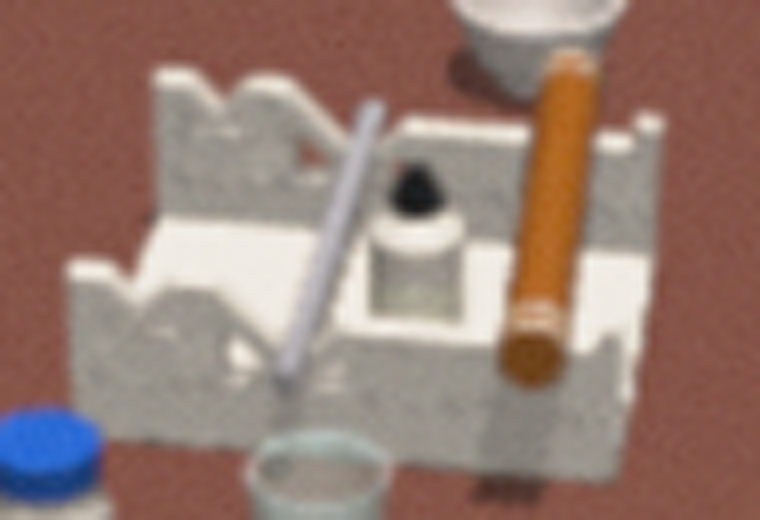

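Crop 1 shows the amber column across the rest (crop (45,462) to (545,378)). The rod is at (28,272)–(492,214), the bottle cap at (242,310), the tray disc at (682,290), and the cheeks' far top ends near (70,73) and (416,28). Crop 2 confirms the rod lies in the wide V, with the bottle between rod and column.

```bash
python3 - <<'E'
from h import *
t=cam("top"); s=cam("side"); np.set_printoptions(precision=4,suppress=True)
def yaw(a,b): d=b-a; return np.degrees(np.arctan2(d[1],d[0]))
hs=cv2.cvtColor(t["img"],cv2.COLOR_BGR2HSV).astype(int); H,S,V=hs[...,0],hs[...,1],hs[...,2]
k=lambda x,y:(275+x/6,118+y/6)
a,b=onz(t,k(492,214),.0505),onz(t,k(28,272),.0505); print("rod",(a+b)/2,yaw(a,b),np.linalg.norm(a-b))
# column: hull between rings
a,b=onz(t,k(545,376),.074),onz(t,k(45,462),.074); print("col crop",(a+b)/2,yaw(a,b),np.linalg.norm(a-b))
sub=np.s_[165:210,275:375]
for B in blobs((S[sub]>150)&(V[sub]>120)&(H[sub]>8)&(H[sub]<22),(275,165)): print("amber",B)
sub=np.s_[155:185,300:330]
for B in blobs(V[sub]<60,(300,155),8): print("cap",B, onz(t,B[1],.098))
sub=np.s_[105:185,165:205]
for B in blobs(V[sub]<50,(165,105),8): print("dark",B[0],B[1], onz(t,B[1],.095))
for B in blobs((V[sub]>225)&(S[sub]<30),(165,105),20): print("white",B[0],B[1], onz(t,B[1],.006))
L=onz(t,k(70.5,73),.075);Rr=onz(t,k(415.5,28.5),.075); print("far top mids",L,Rr,yaw(Rr,L),np.linalg.norm(L-Rr))
# rest frame: yaw
# near lips, z=.07 
for n,p in dict(lipL=(132,515),lipR=(487,465)).items(): print(n,onz(t,k(*p),.07))
# tray corners
q=lambda x,y:(162+(x-555)/5,108+y/5)
print("tray",[onz(t,q(*p),.022)[:2] for p in((588,38),(692,20),(747,335),(636,350))])
# bottle two view
print("cap 2v",two(t,k(242,310),s,(205+418/8,140+168/8)))
print("rod 2v",two(t,k(28,272),s,(205+287/8,140+375/8)),two(t,k(492,214),s,(205+372/8,140+103/8)))
E
```

```text
rod [ 0.5385 -0.1955  0.0505] 96.83203949521508 0.23051457141253937
col crop [ 0.4487 -0.2053  0.074 ] 99.26238083102409 0.24290165645077313
amber (np.int32(562), array([324.1673, 187.4964]), ((324.1826171875, 187.55494689941406), (8.053345680236816, 71.19158935546875), 80.18070220947266))
cap (np.int32(41), array([314.8293, 169.878 ]), ((314.5, 170.0), (6.0, 7.0), 90.0)) [ 0.4965 -0.1754  0.098 ]
dark 41 [176.9512 118.0976] [0.6486 0.2117 0.095 ]
dark 41 [180.0976 139.439 ] [0.5866 0.2019 0.095 ]
white 158 [186.9747 165.6139] [0.5281 0.1951 0.006 ]
far top mids [ 0.6176 -0.1015  0.075 ] [ 0.6391 -0.2699  0.075 ] 97.27150561492896 0.16977753471534376
lipL [ 0.404  -0.1265  0.07  ]
lipR [ 0.4263 -0.2964  0.07  ]
tray [array([0.679 , 0.2499]), array([0.6901, 0.1875]), array([0.4966, 0.1527]), array([0.4881, 0.2181])]
cap 2v (array([ 0.4975, -0.1772,  0.0959]), np.float64(6.359769107332619e-05))
rod 2v (array([ 0.5238, -0.0812,  0.0511]), np.float64(0.0015942490526692213)) (array([ 0.5527, -0.3094,  0.0519]), np.float64(0.001629439732470427))
```

Call:
play_rows(
  steps=[
    [[0,0,0,0.1013],[0,0,0,0.1013],[0.024,-0.0202,0,0],[0.024,-0.0202,0,0],[0.024,-0.0202,0,0]],
  ],
  gripper=0.058,
  squeeze=30,
)

```text
time: 0.72
ee_pos: [0.2399, -0.4516, 0.231]
tcp_rot: [-180.0, 0.0, 6.9]
wrist_force: [-0.4, 0.5, 0.5]
opening: 0.0577
grasp_force: 0.0
```

Call:
play_rows(
  steps=[
    [[0.024,-0.0202,0,0],[0.024,-0.0202,0,0],[0.024,-0.0202,0,0],[0.024,-0.0202,0,0],[0.024,-0.0202,0,0]],
  ],
)

```text
time: 1.13
ee_pos: [0.3472, -0.3362, 0.2314]
tcp_rot: [180.0, -0.0, 7.0]
wrist_force: [0.1, 0.1, 0.3]
opening: 0.0579
grasp_force: 0.0
```

Call:
play_rows(
  steps=[
    [[0.024,-0.0202,0,0],[0.024,-0.0202,0,0],[0.024,-0.0202,0,0],[0.024,-0.0202,0,0],[0.024,-0.0202,0,0]],
  ],
)

```text
time: 1.55
ee_pos: [0.454, -0.2212, 0.2314]
tcp_rot: [180.0, -0.0, 7.0]
wrist_force: [0.0, -1.4, 0.1]
opening: 0.0578
grasp_force: 0.0
```

Call:
play_rows(
  steps=[
    [[0.024,-0.0202,0,0],[0.024,-0.0202,0,0],[0,0,0,0],[0,0,0,0],[0,0,0,0]],
  ],
)

```text
time: 1.97
ee_pos: [0.4957, -0.1767, 0.2312]
tcp_rot: [180.0, 0.0, 7.0]
wrist_force: [0.4, 1.0, -0.3]
opening: 0.0584
grasp_force: 0.0
```

Call:
play_rows(
  steps=[
    [[0.0013,-0.0007,0.03,0],[0,0,0.03,0],[0,0,0.03,0],[0,0,0.03,0],[0,0,0.02,0]],
  ],
)

```text
time: 2.38
ee_pos: [0.4953, -0.1766, 0.0886]
tcp_rot: [-180.0, 0.1, 6.9]
wrist_force: [-0.9, 0.6, 1.4]
opening: 0.0582
grasp_force: 0.0
```

Call:
play_rows(
  steps=[
    [[0,0,0.02,0],[0,0,0.02,0],[0,0,0.015,0],[0,0,0,0],[0,0,0,0]],
  ],
)

```text
time: 2.8
ee_pos: [0.4961, -0.1765, 0.0362]
tcp_rot: [-180.0, 0.1, 6.9]
wrist_force: [0.2, 0.6, 0.2]
opening: 0.0583
grasp_force: 0.0
```

Call:
play_rows(
  steps=[
    [[0,0,0,0],[0,0,0,0],[0,0,0,0],[0,0,0,0],[0,0,0,0]],
  ],
  gripper=0.02,
)

```text
time: 3.22
ee_pos: [0.4978, -0.1764, 0.038]
tcp_rot: [179.9, -0.1, 7.0]
wrist_force: [-1.9, -1.3, 6.7]
opening: 0.0391
grasp_force: 30.4
```

Call:
play_rows(
  steps=[
    [[0,0,0,0],[0,0,0,0],[0,0,-0.005,0],[0,0,-0.01,0],[0,0,-0.01,0]],
  ],
)

```text
time: 3.63
ee_pos: [0.497, -0.1756, 0.0622]
tcp_rot: [-180.0, 0.0, 7.0]
wrist_force: [-0.6, -0.2, -1.7]
opening: 0.0391
grasp_force: 30.4
```

Call:
play_rows(
  steps=[
    [[0,0,-0.03,0],[0,0,-0.03,0],[0,0,-0.03,0],[0,-0.01,0,0],[0.0062,-0.02,0,0]],
  ],
)

```text
time: 4.05
ee_pos: [0.5004, -0.1464, 0.1544]
tcp_rot: [179.9, -0.2, 6.9]
wrist_force: [0.7, 0.3, -1.5]
opening: 0.0392
grasp_force: 30.6
```

Call:
play_rows(
  steps=[
    [[0.0062,-0.03,0,0],[0.0062,-0.03,0,0],[0.0062,-0.03,0,0],[0.0062,-0.03,0,0],[0.0062,-0.03,0,0]],
  ],
)

```text
time: 4.47
ee_pos: [0.512, 0.0091, 0.1521]
tcp_rot: [-180.0, -0.1, 7.0]
wrist_force: [0.6, 0.3, -0.9]
opening: 0.0391
grasp_force: 30.6
```

Call:
play_rows(
  steps=[
    [[0.0062,-0.03,0,0],[0.0062,-0.03,0,0],[0.0062,-0.03,0,0],[0.0062,-0.03,0,0],[0.0062,-0.03,0,0]],
  ],
)

```text
time: 4.88
ee_pos: [0.5304, 0.1145, 0.1528]
tcp_rot: [-177.9, 0.0, 11.1]
wrist_force: [-0.3, 0.2, -1.3]
opening: 0.0393
grasp_force: 30.7
```

Call:
play_rows(
  steps=[
    [[0.0067,-0.02,0,0],[0,-0.0132,0,0],[0,0,0,0],[0,0,0,0],[0,0,0,0]],
  ],
)

```text
time: 5.3
ee_pos: [0.5333, 0.1309, 0.1538]
tcp_rot: [-177.3, 0.0, 12.4]
wrist_force: [-0.2, -0.1, -1.0]
opening: 0.0392
grasp_force: 30.6
```

```bash
python3 - <<'E'
from h import *
for n,sl in(("top",np.s_[100:210,150:290]),("side",np.s_[180:280,110:270])):
    c=cam(n); cv2.imwrite(f"pics/{n}3.png",cv2.resize(c["img"][sl],None,fx=4,fy=4,interpolation=cv2.INTER_CUBIC))
E
```

```text
(no output)
```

View pics/side3.png

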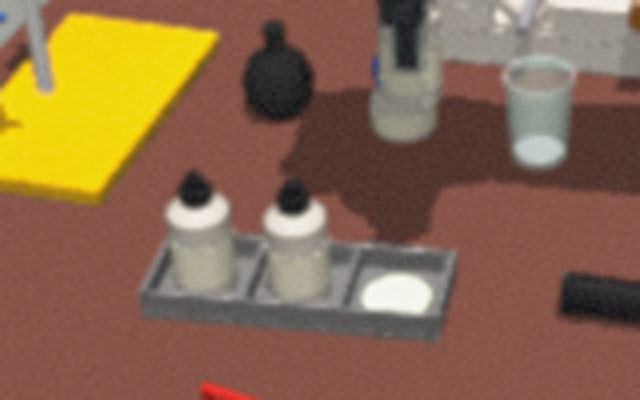

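The picture shows the bottle hanging upright from the gripper near crop (405,100), short of the tray, with the free place at (397,293) still empty. The arm stopped early, so I'll check the joints.

```bash
python3 -c "
from workcell import bot
o=bot.get_obs();print(o['q'],o['qd'],o['joint_efforts'],o['ee_pos'],o['tcp_rot'])"
```

```text
[ 12.38853941   3.97806955   0.40541088  86.45655194   2.71358605
 179.94493698] [0.18989967 0.09889087 0.12522941 0.07106033 0.01847259 0.02810376] [ 1.48396916e-01 -5.19881880e+01  4.76989388e+01  2.43759823e-03
  1.70677565e-01  8.43032667e-04] [0.53328955 0.130954   0.15380868] [-1.77286387e+02  2.66037376e-02  1.24435407e+01]
```

Joint 6 is at its 180° limit, since yaw = q1 + 180° − q6. I'll turn the tool to a larger yaw.

Call:
play_rows(
  steps=[
    [[0,0,0,-0.12],[0,0,0,-0.12],[0,0,0,-0.12],[0,0,0,0],[0,0,0,0]],
  ],
)

```text
time: 5.82
ee_pos: [0.5333, 0.1313, 0.1538]
tcp_rot: [-177.4, -0.9, 32.9]
wrist_force: [0.4, -0.0, -1.0]
opening: 0.0392
grasp_force: 30.6
```

```bash
cat >> h.py <<'E'
def delta(target,pos=None,rot=None):
    o=bot.get_obs(); Q=R.from_euler("xyz",o["tcp_rot"] if rot is None else rot,degrees=True).as_matrix()
    return np.round(Q.T@(np.array(target)-(o["ee_pos"] if pos is None else pos)),4),Q[:,2].round(4)
E
python3 - <<'E'
from h import *
tz=delta([0,0,0])[1]; foot=np.array([.527,.194,.0065]); T=foot-.0295*tz
print(tz,T,delta(T+[0,0,.1]), delta(T,T+[0,0,.1]))
E
```

```text
[-0.0106  0.0463 -0.9989] [0.5273127  0.19263415 0.03596755] (array([ 0.028 , -0.0539,  0.0207]), array([-0.0106,  0.0463, -0.9989])) (array([-0.0016,  0.0045,  0.0999]), array([-0.0106,  0.0463, -0.9989]))
```

Call:
play_rows(
  steps=[
    [[0.007,-0.0135,0.005,0],[0.007,-0.0135,0.005,0],[0.007,-0.0135,0.005,0],[0.007,-0.0134,0.0057,0],[0,0,0,0]],
  ],
)

```text
time: 6.23
ee_pos: [0.5265, 0.1946, 0.1349]
tcp_rot: [-177.4, -0.9, 33.0]
wrist_force: [0.0, -0.4, -0.7]
opening: 0.0387
grasp_force: 30.7
```

Call:
play_rows(
  steps=[
    [[-0.0004,0.001,0.022,0],[-0.0004,0.0009,0.022,0],[-0.0003,0.0009,0.02,0],[0,0,0,0],[0,0,0,0]],
  ],
)

```text
time: 6.65
ee_pos: [0.5265, 0.1923, 0.0716]
tcp_rot: [-177.4, -0.8, 33.0]
wrist_force: [-0.0, -0.4, -0.4]
opening: 0.0388
grasp_force: 30.7
```

```bash
python3 - <<'E'
from h import *
o=bot.get_obs(); print(o['ee_pos'],o['tcp_rot'],o['q'])
tz=delta([0,0,0])[1]; foot=np.array([.527,.194,.0065]); T=foot-.0295*tz
print(delta(T))
ims=[cv2.resize(cam(n)["img"][sl],None,fx=4,fy=4,interpolation=cv2.INTER_CUBIC) for n,sl in(("top",np.s_[100:200,150:240]),("side",np.s_[180:280,130:240]))]
cv2.imwrite("pics/place4.png",np.hstack(ims))
E
```

```text
[0.52652581 0.1923127  0.07157074] [-177.41915657   -0.82888392   32.96618038] [ 18.68946289   6.12723993  -6.38437406  77.32199268   2.70548895
 165.70854007]
(array([0.0004, 0.0018, 0.0356]), array([-0.0124,  0.0456, -0.9989]))
```

View pics/place4.png

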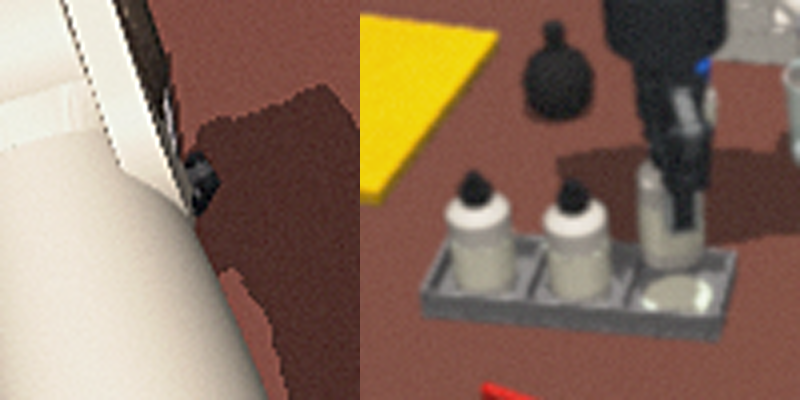

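The side view shows the bottle hanging over the free compartment (foot at crop (672,262), disc at (676,293)). Next: lower, release and rise.

Call:
play_rows(
  steps=[
    [[0.0001,0.0009,0.013,0],[0.0001,0.0009,0.012,0],[0,0,0.007,0],[0,0,0.003,0],[0,0,0,0]],
  ],
)

```text
time: 7.17
ee_pos: [0.5271, 0.193, 0.0355]
tcp_rot: [-177.4, -0.8, 33.1]
wrist_force: [0.4, -0.0, -1.4]
opening: 0.039
grasp_force: 30.7
```

Call:
play_rows(
  steps=[
    [[0,0,0,0],[0,0,0,0],[0,0,0,0],[0,0,0,0],[0,0,0,0]],
  ],
  gripper=0.056,
)

```text
time: 7.58
ee_pos: [0.5281, 0.1933, 0.0373]
tcp_rot: [-177.5, -1.0, 33.1]
wrist_force: [-0.0, 0.7, 0.4]
opening: 0.0558
grasp_force: 0.0
```

Call:
play_rows(
  steps=[
    [[0,0,-0.01,0],[0,0,-0.015,0],[0,0,-0.02,0],[0,0,-0.03,0],[0,0,-0.03,0]],
  ],
)

```text
time: 8.0
ee_pos: [0.5285, 0.1881, 0.1432]
tcp_rot: [-177.4, -0.9, 33.1]
wrist_force: [1.3, 0.7, 0.2]
opening: 0.0557
grasp_force: 0.0
```

Call:
play_rows(
  steps=[
    [[0,0,-0.02,0],[0,0,0,0],[0,0,0,0],[0,0,0,0],[0,0,0,0]],
  ],
)

```text
time: 8.42
ee_pos: [0.5287, 0.1873, 0.1607]
tcp_rot: [-177.4, -0.8, 33.1]
wrist_force: [-0.2, 0.1, 0.3]
opening: 0.056
grasp_force: 0.0
```

```bash
python3 - <<'E'
from h import *
o=bot.get_obs(); print(o['ee_pos'],o['tcp_rot'],o['q'])
for rot in ([-177.4,-.9,33],[-177.4,-.9,97]):
  print(delta([.540,-.195,.14],rot=rot))
s=cam("side");hs=cv2.cvtColor(s["img"],cv2.COLOR_BGR2HSV)[215:265,140:240,2]
for B in blobs(hs<50,(140,215),8): print("caps",B[0],B[1],onz(s,B[1],.09))
E
```

```text
[0.52869596 0.18728438 0.16068215] [-177.41338389   -0.84463351   33.10900961] [ 18.12591916   5.42230225   2.70236749  87.13334415   2.71698233
 165.00131992]
(array([-0.199 ,  0.3272,  0.0027]), array([-0.0115,  0.0466, -0.9988]))
(array([-0.3811, -0.0347,  0.0163]), array([-0.0469,  0.01  , -0.9988]))
caps 36 [158.36111111 227.19444444] [0.6473144  0.22613294 0.09      ]
caps 40 [182.875 228.9  ] [0.58515702 0.21537091 0.09      ]
caps 47 [206.95744681 230.78723404] [0.52430474 0.20571194 0.09      ]
```

Call:
play_rows(
  steps=[
    [[-0.008,0.013,0,0],[-0.0165,0.027,0,0],[-0.0165,0.027,0,0],[-0.0165,0.027,0,0],[-0.0165,0.027,0,0]],
  ],
  gripper=0.04,
)

```text
time: 8.88
ee_pos: [0.5327, 0.0446, 0.1541]
tcp_rot: [-177.4, -0.9, 33.1]
wrist_force: [0.8, 0.0, 0.0]
opening: 0.04
grasp_force: 0.0
```

Call:
play_rows(
  steps=[
    [[-0.0165,0.027,0,0],[-0.0165,0.027,0,0],[-0.0165,0.027,0,0],[-0.0165,0.027,0,0],[-0.0165,0.027,0,0]],
  ],
)

```text
time: 9.3
ee_pos: [0.5373, -0.1136, 0.1468]
tcp_rot: [-177.4, -0.9, 33.1]
wrist_force: [-0.2, -0.2, -0.1]
opening: 0.0401
grasp_force: 0.0
```

Call:
play_rows(
  steps=[
    [[-0.0165,0.027,0,0],[-0.0165,0.027,0,0],[-0.008,0.016,0,0],[0,0,0,-0.12],[0,0,0,-0.12]],
  ],
)

```text
time: 9.72
ee_pos: [0.5413, -0.1943, 0.1425]
tcp_rot: [-177.6, -1.5, 47.0]
wrist_force: [-0.7, 0.0, -0.1]
opening: 0.04
grasp_force: 0.0
```

Call:
play_rows(
  steps=[
    [[0,0,0,-0.12],[0,0,0,-0.12],[0,0,0,-0.12],[0,0,0,-0.12],[0,0,0,-0.12]],
  ],
)

```text
time: 10.13
ee_pos: [0.5414, -0.1929, 0.1429]
tcp_rot: [-178.9, -2.6, 81.6]
wrist_force: [0.2, -0.7, 0.6]
opening: 0.0399
grasp_force: 0.0
```

Call:
play_rows(
  steps=[
    [[0,0,0,-0.12],[0,0,0,-0.12],[0,0,0,-0.037],[0,0,0,0],[0,0,0,0]],
  ],
)

```text
time: 10.55
ee_pos: [0.5416, -0.193, 0.1432]
tcp_rot: [-179.7, -2.7, 97.0]
wrist_force: [-0.0, -0.4, 0.0]
opening: 0.0397
grasp_force: 0.0
```

```bash
python3 - <<'E'
from h import *
o=bot.get_obs(); print(o['ee_pos'],o['tcp_rot'],o['q'],o['qd'])
tz=delta([0,0,0])[1]; G=np.array([.540,-.1945,.0505]); T=G-.0187*tz
print(T,delta(T+[0,0,.08]),delta(T))
E
```

```text
[ 0.54157729 -0.19297929  0.14320511] [-179.65428608   -2.74271708   97.02260171] [-20.73533183   9.12686043   4.85302956  87.31041168   2.26570249
  62.20246058] [ 0.01537702 -0.07190597  0.14464254  0.06520437  0.04055266  0.58288654]
[ 0.54022066 -0.19537516  0.06917756] (array([-0.0019, -0.0017, -0.0061]), array([-0.0118,  0.0468, -0.9988])) (array([-0.0058, -0.0012,  0.0738]), array([-0.0118,  0.0468, -0.9988]))
```

Call:
play_rows(
  steps=[
    [[-0.0015,-0.0003,0.025,0],[-0.0015,-0.0003,0.025,0],[-0.0015,-0.0003,0.025,0],[-0.0013,-0.0003,0.02,0],[0,0,0.01,0]],
  ],
)

```text
time: 10.97
ee_pos: [0.5388, -0.1936, 0.0356]
tcp_rot: [-179.5, -2.8, 97.0]
wrist_force: [-0.5, 0.0, -0.1]
opening: 0.0402
grasp_force: 0.0
```

Call:
play_rows(
  steps=[
    [[0,0,0.006,0],[0,0,0,0],[0,0,0,0],[0,0,0,0],[0,0,0,0]],
  ],
)

```text
time: 11.38
ee_pos: [0.541, -0.1941, 0.0341]
tcp_rot: [-179.8, -2.7, 97.1]
wrist_force: [-0.4, 0.1, 0.0]
opening: 0.0397
grasp_force: 0.0
```

Call:
play_rows(
  steps=[
    [[0,0,0,0],[0,0,0,0],[0,0,0,0],[0,0,0,0],[0,0,0,0]],
  ],
  gripper=0.0,
  squeeze=40,
)

```text
time: 11.8
ee_pos: [0.5404, -0.194, 0.0333]
tcp_rot: [-179.8, -2.7, 97.1]
wrist_force: [-0.1, 0.5, 5.4]
opening: 0.01
grasp_force: 39.0
```

Call:
play_rows(
  steps=[
    [[0,0,0,0],[0,0,0,0],[0,0,-0.003,0],[0,0,-0.005,0],[0,0,-0.005,0]],
  ],
)

```text
time: 12.22
ee_pos: [0.5401, -0.1944, 0.0457]
tcp_rot: [-179.7, -2.7, 97.1]
wrist_force: [-0.1, 0.1, -1.3]
opening: 0.0106
grasp_force: 38.9
```

```bash
python3 - <<'E'
from h import *
P=bot.get_obs()["ee_pos"]; print(P)
A=np.array([P[0],P[1],.078]);T=np.array([.6019,-.1864,.0533]);B=T+[0,0,.0247]
print(delta(A),delta(B,A),delta(T,B))
E
```

```text
[ 0.54008474 -0.19437194  0.04573799]
(array([ 0.0015, -0.0002, -0.0322]), array([-0.0116,  0.0466, -0.9988])) (array([ 0.0002,  0.0623, -0.0003]), array([-0.0116,  0.0466, -0.9988])) (array([-0.0012,  0.0001,  0.0247]), array([-0.0116,  0.0466, -0.9988]))
```

Call:
play_rows(
  steps=[
    [[0.0005,0,-0.011,0],[0.0005,0,-0.011,0],[0.0005,0,-0.01,0],[0,0,0,0],[0,0.0083,0,0]],
  ],
)

```text
time: 12.63
ee_pos: [0.5488, -0.1938, 0.079]
tcp_rot: [-179.8, -2.7, 97.1]
wrist_force: [-0.1, 0.4, -1.4]
opening: 0.0106
grasp_force: 39.0
```

Call:
play_rows(
  steps=[
    [[0,0.016,0,0],[0,0.016,0,0],[0,0.014,0,0],[0,0.008,0,0],[0,0,0,0]],
  ],
)

```text
time: 13.05
ee_pos: [0.6035, -0.1862, 0.0765]
tcp_rot: [-179.7, -2.7, 97.2]
wrist_force: [-0.2, -0.5, -1.5]
opening: 0.0104
grasp_force: 39.1
```

Call:
play_rows(
  steps=[
    [[0,0,0,0],[0,0,0,0],[0,0,0,0],[0,0,0,0],[0,0,0,0]],
  ],
)

```text
time: 13.47
ee_pos: [0.602, -0.1869, 0.0778]
tcp_rot: [-179.7, -2.7, 97.1]
wrist_force: [-0.1, -0.2, -0.8]
opening: 0.0107
grasp_force: 39.1
```

```bash
python3 - <<'E'
from h import *
print(bot.get_obs()["ee_pos"],delta([.6019,-.1864,.0533]))
s=cam("side"); t=cam("top")
a=cv2.resize(s["img"][135:205,200:300],None,fx=4,fy=4,interpolation=cv2.INTER_CUBIC)
b=cv2.resize(t["img"][118:188,270:370],None,fx=4,fy=4,interpolation=cv2.INTER_CUBIC)
cv2.imwrite("pics/rod5.png",np.hstack([a,b]))
E
```

```text
[ 0.60203249 -0.18687446  0.07775155] (array([-0.0007,  0.    ,  0.0244]), array([-0.0104,  0.0462, -0.9989]))
```

View pics/rod5.png

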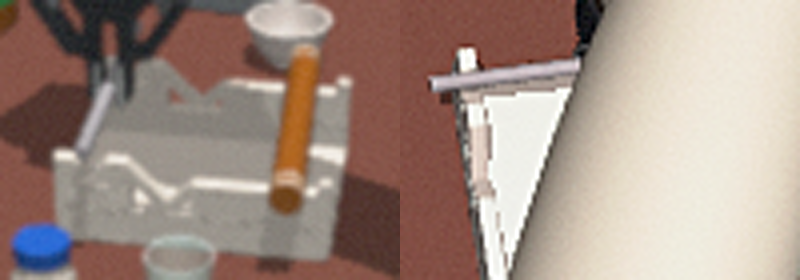

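The rod hangs level along the narrow grooves: near end at side-crop (80,148), above the mouth at about (88,160). I'll lower it, then release.

Call:
play_rows(
  steps=[
    [[-0.0003,0,0.01,0],[-0.0003,0,0.008,0],[-0.0001,0,0.004,0],[0,0,0.002,0],[0,0,0,0]],
  ],
)

```text
time: 13.98
ee_pos: [0.6019, -0.1862, 0.0534]
tcp_rot: [-179.7, -2.7, 97.1]
wrist_force: [-1.6, 1.4, 1.8]
opening: 0.0102
grasp_force: 39.4
```

Call:
play_rows(
  steps=[
    [[0,0,0,0],[0,0,0,0],[0,0,0,0],[0,0,0,0],[0,0,0,0]],
  ],
)

```text
time: 14.4
ee_pos: [0.6019, -0.1862, 0.0534]
tcp_rot: [-179.7, -2.7, 97.1]
wrist_force: [-3.4, 1.3, 2.4]
opening: 0.0101
grasp_force: 39.4
```

Call:
play_rows(
  steps=[
    [[0,-0.0005,0,0],[0,0,0,0],[0,0,0,0],[0,0,0,0],[0,0,0,0]],
  ],
  gripper=0.03,
)

```text
time: 14.82
ee_pos: [0.6017, -0.1864, 0.0534]
tcp_rot: [-179.7, -2.7, 97.1]
wrist_force: [-0.3, 0.6, -0.9]
opening: 0.0301
grasp_force: 0.0
```

Call:
play_rows(
  steps=[
    [[0,0,-0.008,0],[0,0,-0.015,0],[0,0,-0.025,0],[0,0,-0.03,0],[0,0,-0.022,0]],
  ],
)

```text
time: 15.23
ee_pos: [0.6029, -0.1912, 0.1563]
tcp_rot: [-179.8, -2.7, 97.1]
wrist_force: [0.3, 0.3, -0.1]
opening: 0.0295
grasp_force: 0.0
```

Call:
play_rows(
  steps=[
    [[0,0,0,0],[0,-0.04,0,0],[0,-0.04,0,0],[0,-0.04,0,0],[0,-0.04,0,0]],
  ],
)

```text
time: 15.65
ee_pos: [0.4422, -0.2107, 0.1537]
tcp_rot: [-179.7, -2.7, 97.2]
wrist_force: [-0.6, -2.3, -0.3]
opening: 0.0305
grasp_force: 0.0
```

Call:
play_rows(
  steps=[
    [[0,-0.028,0,0],[0,0,0,0.12],[0,0,0,0.12],[0,0,0,0.12],[0,0,0,0.12]],
  ],
  gripper=0.085,
)

```text
time: 16.07
ee_pos: [0.416, -0.2145, 0.1546]
tcp_rot: [-178.5, -2.3, 69.2]
wrist_force: [-0.5, -0.0, 0.2]
opening: 0.0844
grasp_force: 0.0
```

Call:
play_rows(
  steps=[
    [[0,0,0,0.12],[0,0,0,0.12],[0,0,0,0.12],[0,0,0,0.12],[0,0,0,0.12]],
  ],
)

```text
time: 16.48
ee_pos: [0.4162, -0.2144, 0.1544]
tcp_rot: [-177.5, -1.0, 34.9]
wrist_force: [0.3, -0.6, 0.3]
opening: 0.0848
grasp_force: 0.0
```

Call:
play_rows(
  steps=[
    [[0,0,0,0.12],[0,0,0,0.12],[0,0,0,0.12],[0,0,0,0.12],[0,0,0,0]],
  ],
)

```text
time: 16.9
ee_pos: [0.4161, -0.2143, 0.1544]
tcp_rot: [-177.3, 0.3, 7.4]
wrist_force: [-0.8, 0.6, -0.3]
opening: 0.0847
grasp_force: 0.0
```

```bash
python3 - <<'E'
from h import *
o=bot.get_obs(); print(o["ee_pos"],o["tcp_rot"],o["q"])
s=cam("side"); t=cam("top")
a=cv2.resize(s["img"][135:205,200:300],None,fx=4,fy=4,interpolation=cv2.INTER_CUBIC)
b=cv2.resize(t["img"][118:208,270:370],None,fx=4,fy=4,interpolation=cv2.INTER_CUBIC)
o=np.zeros((360,800,3),np.uint8);o[:280,:400]=a;o[:,400:]=b
cv2.imwrite("pics/rod6.png",o)
E
```

```text
[ 0.41614586 -0.21431645  0.15439396] [-177.29167973    0.25979551    7.44361667] [-28.49065076  -5.26759219  -8.69983828  88.36811374   2.04022468
 144.03981367]
```

View pics/rod6.png

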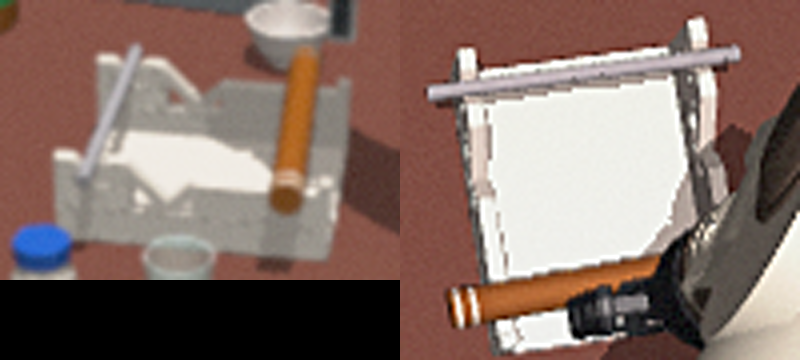

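The rod lies in both narrow grooves (side-crop (83,175) to (137,50)), roughly centred, and the column is still on the land. The open gripper now goes down behind the column, between the cheeks.

Call:
play_rows(
  steps=[
    [[-0.005,0,0,0.008],[0,0,0.02,0],[0,0,0.025,0],[0,0,0.025,0],[0,0,0.02,0]],
  ],
)

```text
time: 17.42
ee_pos: [0.4095, -0.2106, 0.0628]
tcp_rot: [-177.3, 0.3, 7.4]
wrist_force: [0.0, 0.5, -0.2]
opening: 0.085
grasp_force: 0.0
```

Call:
play_rows(
  steps=[
    [[0,0,0.012,0],[0,0,0.009,0],[0,0,0,0],[0,0,0,0],[0,0,0,0]],
  ],
)

```text
time: 17.83
ee_pos: [0.4107, -0.2103, 0.0447]
tcp_rot: [-177.3, 0.2, 7.3]
wrist_force: [0.5, -0.1, 0.4]
opening: 0.0849
grasp_force: 0.0
```

```bash
python3 - <<'E'
from h import *
o=bot.get_obs(); print(o["ee_pos"],o["tcp_rot"],o["wrist_force"])
d=o["ee_pos"][:2]-[.540,-.195];c,s_=np.cos(np.radians(7)),np.sin(np.radians(7));print("rest",c*d[0]+s_*d[1],-s_*d[0]+c*d[1])
s=cam("side")
cv2.imwrite("pics/push7.png",cv2.resize(s["img"][125:215,200:320],None,fx=6,fy=6,interpolation=cv2.INTER_CUBIC))
E
```

```text
[ 0.410662   -0.2102604   0.04465263] [-177.3451796     0.1941221     7.32231412] [ 0.5355883  -0.1103973   0.42277353]
rest -0.13023370799959644 0.0006156858055333739
```

View pics/push7.png

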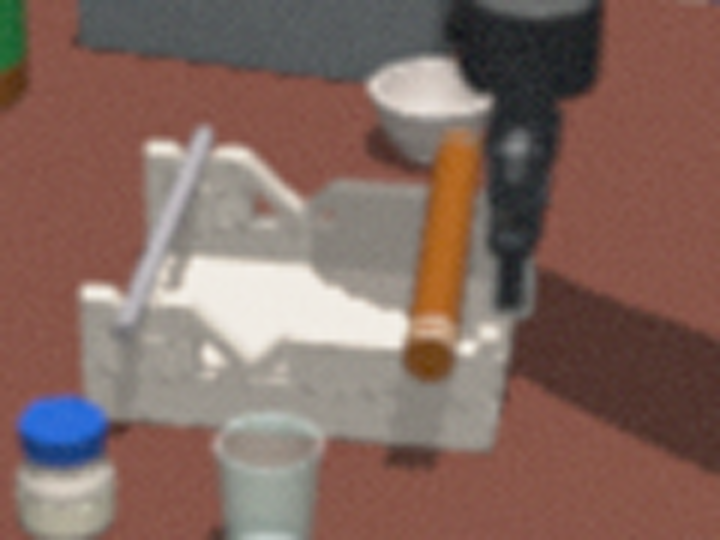

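The side view shows the fingers behind the column (510,290), clear of the cheek and lip. Next is a slow push.

Call:
play_rows(
  steps=[
    [[0.003,0,0,0],[0.003,0,0,0],[0.002,0,0,0],[0.002,0,0,0],[0.002,0,0,0]],
  ],
)

```text
time: 18.3
ee_pos: [0.4223, -0.2083, 0.0434]
tcp_rot: [-177.3, 0.3, 7.3]
wrist_force: [-0.0, -0.9, 0.3]
opening: 0.085
grasp_force: 0.0
```

Call:
play_rows(
  steps=[
    [[0.002,0,0,0],[0.002,0,0,0],[0.002,0,0,0],[0.002,0,0,0],[0.002,0,0,0]],
  ],
)

```text
time: 18.72
ee_pos: [0.4321, -0.207, 0.0433]
tcp_rot: [-177.3, 0.3, 7.3]
wrist_force: [-0.4, -0.7, -0.3]
opening: 0.0846
grasp_force: 0.1
```

Call:
play_rows(
  steps=[
    [[0.002,0,0,0],[0.002,0,0,0],[0.002,0,0,0],[0.002,0,0,0],[0.002,0,0,0]],
  ],
)

```text
time: 19.13
ee_pos: [0.442, -0.2058, 0.0433]
tcp_rot: [-177.3, 0.3, 7.3]
wrist_force: [-0.2, 0.2, -0.5]
opening: 0.0849
grasp_force: 0.1
```

Call:
play_rows(
  steps=[
    [[0.002,0,0,0],[0.002,0,0,0],[0.002,0,0,0],[0.002,0,0,0],[0.002,0,0,0]],
  ],
)

```text
time: 19.55
ee_pos: [0.4519, -0.2045, 0.0432]
tcp_rot: [-177.3, 0.3, 7.3]
wrist_force: [-0.3, -1.7, -0.2]
opening: 0.0851
grasp_force: 0.1
```

```bash
cat >> h.py <<'E'
def rest(p):
    d=np.array(p[:2])-[.540,-.195];c,s=np.cos(np.radians(7)),np.sin(np.radians(7));return np.round([c*d[0]+s*d[1],-s*d[0]+c*d[1]],4)
def column():
    "orange column in side view: end points of its axis, cast on z .074 and .0618"
    s=cam("side");h=cv2.cvtColor(s["img"],cv2.COLOR_BGR2HSV).astype(int)[140:205,215:300]
    m=(h[...,1]>150)&(h[...,2]>90)&(h[...,0]>8)&(h[...,0]<22)
    pts=np.argwhere(m)[:,::-1]+[215,140]; y0,y1=pts[:,1].min(),pts[:,1].max()
    e=[pts[abs(pts[:,1]-y)<=2].mean(0) for y in(y0+4,y1-12)]
    for z in(.074,.0618): print(z,[rest(onz(s,p,z)) for p in e])
E
python3 - <<'E'
from h import *
o=bot.get_obs();print(rest(o["ee_pos"]),o["wrist_force"]);column()
E
```

```text
[-0.0886  0.0013] [-0.32250596 -1.66131259 -0.18968484]
0.074 [array([-0.0518, -0.0863]), array([-0.0651,  0.0637])]
0.0618 [array([-0.049 , -0.1102]), array([-0.0626,  0.0425])]
```

Call:
play_rows(
  steps=[
    [[0.002,0,0,0],[0.002,0,0,0],[0.002,0,0,0],[0.002,0,0,0],[0.002,0,0,0]],
  ],
)

```text
time: 20.02
ee_pos: [0.4618, -0.2033, 0.0432]
tcp_rot: [-177.3, 0.3, 7.3]
wrist_force: [0.0, -0.4, 0.1]
opening: 0.0852
grasp_force: 0.0
```

Call:
play_rows(
  steps=[
    [[0.002,0,0,0],[0.002,0,0,0],[0.002,0,0,0],[0.002,0,0,0],[0.002,0,0,0]],
  ],
)

```text
time: 20.43
ee_pos: [0.4718, -0.202, 0.0431]
tcp_rot: [-177.3, 0.3, 7.3]
wrist_force: [-0.8, 0.3, -0.5]
opening: 0.0851
grasp_force: 0.1
```

Call:
play_rows(
  steps=[
    [[0.002,0,0,0],[0.002,0,0,0],[0.002,0,0,0],[0.002,0,0,0],[0.002,0,0,0]],
  ],
)

```text
time: 20.85
ee_pos: [0.4817, -0.2007, 0.0431]
tcp_rot: [-177.3, 0.3, 7.3]
wrist_force: [0.3, -0.3, -0.1]
opening: 0.0847
grasp_force: 0.1
```

Call:
play_rows(
  steps=[
    [[0.002,0,0,0],[0.002,0,0,0],[0.002,0,0,0],[0.002,0,0,0],[0,0,0,0]],
  ],
)

```text
time: 21.27
ee_pos: [0.4898, -0.1997, 0.043]
tcp_rot: [-177.3, 0.3, 7.3]
wrist_force: [0.4, -0.4, -0.3]
opening: 0.0855
grasp_force: 0.0
```

```bash
python3 - <<'E'
from h import *
o=bot.get_obs();print(rest(o["ee_pos"]),o["wrist_force"]);column()
E
```

```text
[-0.0504  0.0015] [ 0.38287882 -0.35467249 -0.27883319]
0.074 [array([-0.0124, -0.0794]), array([-0.0256,  0.0647])]
0.0618 [array([-0.0089, -0.1032]), array([-0.0223,  0.0435])]
```

Call:
play_rows(
  steps=[
    [[0.002,0,0,0],[0.002,0,0,0],[0.002,0,0,0],[0.002,0,0,0],[0.002,0,0,0]],
  ],
)

```text
time: 21.73
ee_pos: [0.4996, -0.1984, 0.043]
tcp_rot: [-177.3, 0.3, 7.3]
wrist_force: [-0.7, 0.8, 0.2]
opening: 0.0845
grasp_force: 0.0
```

Call:
play_rows(
  steps=[
    [[0.002,0,0,0],[0,0,0,0],[0,0,0,0],[0,0,0,0],[0,0,0,0]],
  ],
)

```text
time: 22.15
ee_pos: [0.5012, -0.1982, 0.043]
tcp_rot: [-177.3, 0.3, 7.3]
wrist_force: [-0.4, 0.1, 0.2]
opening: 0.0851
grasp_force: 0.0
```

```bash
python3 - <<'E'
from h import *
o=bot.get_obs();print(rest(o["ee_pos"]),o["wrist_force"]);column()
E
```

```text
[-0.0389  0.0016] [-0.38547428  0.08487691  0.19175156]
0.074 [array([ 0.0005, -0.0623]), array([-0.0037,  0.0873])]
0.0618 [array([ 0.0041, -0.0857]), array([-0.0001,  0.0665])]
```

Call:
play_rows(
  steps=[
    [[-0.008,0,0,0],[-0.015,0,0,0],[-0.015,0,0,0],[0,0,-0.02,0],[0,0,-0.03,0]],
  ],
)

```text
time: 22.62
ee_pos: [0.4613, -0.2047, 0.0911]
tcp_rot: [-177.1, 0.5, 7.3]
wrist_force: [0.4, -0.0, -0.2]
opening: 0.085
grasp_force: 0.0
```

Call:
play_rows(
  steps=[
    [[0,0,-0.03,0],[0,0,-0.03,0],[0,0,-0.03,0],[-0.03,0.01,0,0],[-0.03,0.01,0,0]],
  ],
)

```text
time: 23.03
ee_pos: [0.4083, -0.2373, 0.1842]
tcp_rot: [-177.4, 0.1, 7.4]
wrist_force: [0.5, -0.6, -1.0]
opening: 0.0847
grasp_force: 0.0
```

Call:
play_rows(
  steps=[
    [[-0.03,0.03,0,0],[-0.02,0.035,0,0],[0,0.035,0,0],[0,0.035,0,0],[0,0.03,0,0]],
  ],
)

```text
time: 23.45
ee_pos: [0.3788, -0.4083, 0.1749]
tcp_rot: [-177.3, 0.3, 7.2]
wrist_force: [1.2, -0.5, 0.3]
opening: 0.0851
grasp_force: 0.0
```

Call:
play_rows(
  steps=[
    [[0,0.02,0,0],[0,0,0,0],[0,0,0,0],[0,0,0,0],[0,0,0,0]],
  ],
)

```text
time: 23.87
ee_pos: [0.3823, -0.4251, 0.1743]
tcp_rot: [-177.3, 0.3, 7.3]
wrist_force: [-1.0, 0.6, -1.1]
opening: 0.0851
grasp_force: 0.0
```

```bash
python3 - <<'E'
from h import *
column()
s=cam("side"); t=cam("top")
a=cv2.resize(s["img"][135:275,140:300],None,fx=2.5,fy=2.5,interpolation=cv2.INTER_CUBIC)
b=cv2.resize(t["img"][108:208,270:370],None,fx=4,fy=4,interpolation=cv2.INTER_CUBIC)
o=np.zeros((400,800,3),np.uint8);o[:350,:400]=a;o[:,400:]=b
cv2.imwrite("pics/end8.png",o)
E
```

```text
0.074 [array([-0.003 , -0.0562]), array([-0.0037,  0.0873])]
0.0618 [array([ 0.0006, -0.0795]), array([-0.0001,  0.0665])]
```

View pics/end8.png

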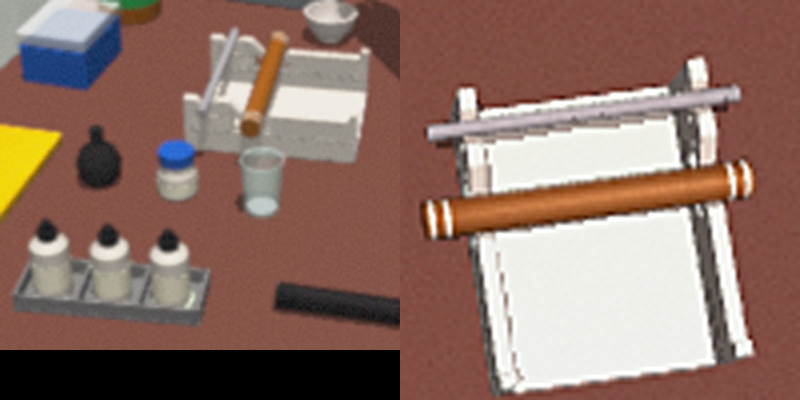

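The column lies in the wide grooves (top-crop (420,218) to (752,180)) and the rod in the narrow ones, parallel to it. All three bottles stand upright in the tray, the bystanders are where they were, and the arm is clear.

```bash
python3 -c "
from workcell import bot
print(bot.job_done())"
```

```text
the job is handed in; nothing more can be done
None
```

The job is handed in at about 24 s: the bottle stands in the tray's free place, the rod lies in the narrow grooves, and the column was rolled into the wide grooves, all checked in the last pictures.

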